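Gather the tube caps in the tray's blue corner

ROBOT

A 7-joint arm with a two-finger parallel gripper is mounted at the origin on the work surface. World frame = base frame: x ahead of the robot, y to its left, z up, the work surface at z = 0. Lengths are in m, angles in degrees, forces in N, time in s.
With the tool pointing down it reaches from about 0.425 to 0.875 m from the base axis. Payload 4.7 kg.
Tool frame: the origin (TCP) lies on the centre line of the jaws, within the pads' length; the fingertips stand 14 mm ahead of it and the grasp point (between the pads) lies 5 mm behind it; z points along the fingers, y is the line along which they close (so a half turn about z gives the same grasp; the last joint's range is limited). The gripper opens to 87 mm and grips with 3 to 60 N. Pads are 19 mm wide; open, the fingers measure 117 mm over their backs; the gripper's body (75 mm by 190 mm) begins 51 mm behind the grasp point.
Start: joints at [65.724, 18.392, -4.016, 83.108, 1.295, 78.541, -3.26], TCP at [0.276, -0.589, 0.237] pointing down, gripper open.
Joint ranges: [-163.93, 163.93], [-17.29, 119.83], [-79.2, 71.16], [3.27, 140.29], [-89.18, 269.18], [5.43, 117.66], [-154.24, 154.24]. Speed limits (degrees/s): [147.25, 147.25, 180, 180, 180, 180, 180].

INTERFACE

Orientations are given as [roll, pitch, yaw] about the fixed x, y, z axes, in that order (R = Rz(yaw) Ry(pitch) Rx(roll)).
In Python, from cell import env gives the robot as it stands.
- The arm moves only by the tool jog_arm, never from a script. Its argument "motion" is a list that holds one entry, the list of rows, each a list of 7 numbers: the shift along the tool's x, y, z in units of 0.1 m (1.0 is 0.1 m), then the turn, a rotation vector about the tool's x, y, z in units of 180 degrees (1.0 is 180 degrees), then the closure, from 0 (fully open) to 1 (shut). A call has 1 to 5 rows; each row is the pose to reach, as a shift and turn from the pose commanded when the call began, along the tool's axes at that moment, turning the shorter way round; what a row does not reach only later rows make up. A row lasts 1/10 s, in which the tool goes at most 50 mm and 8.59 degrees, less where a joint would pass 70% of its speed; a pose out of reach is approached as far as the arm can. A call with a number of a shift or a turn outside -1 to 1 is refused whole. A call with a gripper value outside its range is refused whole. The fingers move at their own pace and stop on an object; "grip_force" is the grip in N (left out, the last holds). Time passes only in rows, so rows that repeat a pose let the fingers close. It gives the time, the measured TCP pose, the force, the opening and the grip force at its end, in the units of the state.
- env.get_obs(): the state, without advancing time (a new reading comes with each control period).
- env.read_camera(name): name is "side" or "top"; returns (picture, depth): 384x512x3 uint8, red, green, blue; 384x512 float32, m along the optical axis (not along the pixel's ray), 0 where there is no reading.
- env.camera_info(name): a dict with "camera_matrix" (3x3 intrinsics, pixels), "origin" and "orientation" of the camera in the world. Camera axes: x right, y down, z forward; pixel columns grow to the right and rows downward; lengths in m; the calibration is good to about 2 mm. A picture is of the moment at which its call begins. camera_info takes no time and is no camera call.
- env.sign_off(): hands the job in; it is judged then, once.
The state is a dict: "time_s": time; "qpos": joint angles; "joint_velocities": joint speeds; "effort": joint torques, N m; "tool_pos": TCP position; "tool_rot": TCP orientation; "force": force on the tool from outside, world axes, zero at the start; "wrist_torque": the same for the moment, N m; "grip_width": finger opening in m; "grasp_force": force on a finger pad.
Only numpy, scipy, OpenCV 4.12 (cv2) and the standard library are available. Lean on these libraries where they do the work, as an engineer would, in place of code of your own. Each camera call takes 0.05 s, during which the arm holds its last target. There are 200 camera calls.

TASK

The tray of orange tube caps is held in its nest by a toggle clamp. First, with the tray still seated, swing the clamp's red handle back over centre until the clamp is fully open; then take the tray by its green bridge handle, lift it clear of the nest and tilt it about 30 degrees straight down towards its blue corner, so that all four caps slide together into that corner and none spills. Finish while still holding the tray like that, in the air, tilted and still, touching nothing but the gripper; do not disturb the tube rack, the bottle or the jar.

Things in the scene. Friction and masses are not known exactly. Their poses are not given: they have to be found in the camera images.
- nest: Grey plate fixed to the bench, 20 mm thick. Origin: on the bench under the centre of the seated tray; x along the tray's long side, z up. The plate spans x -120 to 120, y -145 to 85 mm. Black corner stops 12 mm high surround the tray with 2 mm play: lift it straight up. The toggle clamp stands on the plate beside the middle of the tray's -y side, hinge axis at y -112, z 72 mm.
- clamp (a joint): Toggle clamp hinge, axis along nest x. 0 = shut (start): foot 0.5 mm over the tray's -y rim, red handle leaning 0.26 rad from upright towards the tray. Grows as the handle is swung away from the tray (to nest -y) and the arm with the foot lifts; 1.75 = fully open, handle lying outwards nearly level. Friction 0.03 N m; from about 0.7 rad it drops open by its own weight.
- clamp_tip (a point): Top end of the clamp's red handle, 101 mm from the hinge axis. The red grip is a round bar 20 mm across and about 65 mm long; below it to the hinge a steel rod 12 mm across. Shut, this point lies 26 mm inward of the hinge and 98 mm above it (170 mm above the bench).
- tray: White open tray, 200 (x) x 140 (y) x 45 mm, walls and floor 4 mm, about 0.3 kg, loose, seated in the nest with the same axes. Origin: centre of its underside, 20 mm above the bench when seated. A green bridge handle runs above it along its x axis, on a 30 mm wide post at each end. The inside is slick: caps slide into the corner from a diagonal tilt of about 20 degrees.
- tray_grip (a point): Centre of the green bridge handle, on the tray's z axis, 105 mm above its underside. The handle bar is flat sided, 14 mm wide (y), 20 mm tall (z), 200 mm long (x); 60 mm free height between the tray's rim and the bar.
- blue_corner (a point): Inner floor corner of the tray at its +x, +y end, at (96, 66, 4) mm in the tray frame: the corner painted blue inside and out over 55 mm of both walls.
- rack: Bystander: white and black tube rack with capped tubes, 250 x 95 x 112 mm tall, loose, stands on the bench. Origin: centre of its underside, long side along its x.
- bottle: Bystander: whitish clear bottle with a paper label and blue cap, 64 mm across, 150 mm tall, loose. Origin: centre of its underside.
- jar: Bystander: amber jar with black lid, 60 mm across, 70 mm tall, loose. Origin: centre of its underside.
- cap1: Orange tube cap with a white top disc, 24 mm across, 14 mm high, 12 g, loose, lying flat somewhere in the tray away from the blue corner. Origin: centre of its underside.
- cap2: Orange tube cap with a white top disc, 24 mm across, 14 mm high, 12 g, loose, lying flat somewhere in the tray away from the blue corner. Origin: centre of its underside.
- cap3: Orange tube cap with a white top disc, 24 mm across, 14 mm high, 12 g, loose, lying flat somewhere in the tray away from the blue corner. Origin: centre of its underside.
- cap4: Orange tube cap with a white top disc, 24 mm across, 14 mm high, 12 g, loose, lying flat somewhere in the tray away from the blue corner. Origin: centre of its underside.

How it is judged (in metres and radians):
On the way, in this order (a step that is already met when the one before it is completed fails the run):
1. the clamp is swung fully open while the tray is still seated in the nest (value of joint clamp above 1.6 rad and distance of tray from where it was at the start of the episode below 0.008 m), for 0.2 s.
2. the tray is lifted clear of the nest, held by its bridge handle, clamp open (value of joint clamp above 1.6 rad and height (world z) of blue_corner above 0.045 m and z of tray in the frame of nest above 0.045 m and contact force between the fingers and tray above 1 N and z of the grasp point in the frame of tray above 0.08 m), for 0.2 s.
At the end, for the whole second after the job is handed in: Fingers hold the tray by its bridge handle, clear of everything, blue corner over 45 mm up, tilted 20 to 49 deg with both sides falling 8 deg+ to it; all four caps within 92 mm of that corner; tray and caps still; clamp open past 1.6 rad; bystanders upright, within 30 mm of their places (contact force between the fingers and tray above 1 N and z of the grasp point in the frame of tray above 0.08 m and contact force between tray and nest below 0.1 N and contact force between tray and rack below 0.1 N and contact force between tray and bottle below 0.1 N and contact force between tray and jar below 0.1 N and height (world z) of blue_corner above 0.045 m and angle between tray's own z axis and vertical between 0.35 and 0.85 rad and angle between tray's own x axis and vertical above 1.7108 rad and angle between tray's own y axis and vertical above 1.7108 rad and distance between each of cap1, cap2, cap3, cap4 and blue_corner below 0.092 m and linear speed of each of cap1, cap2, cap3, cap4, tray below 0.03 m/s and angular speed of tray below 0.2 rad/s and value of joint clamp above 1.6 rad and distance of each of rack, bottle, jar from where it was at the start of the episode below 0.03 m and angle between each of rack, bottle, jar's own z axis and vertical below 0.2 rad); the arm keeps its last pose, push and grip.
It fails at once if a cap leaves the tray (distance between any of cap1, cap2, cap3, cap4 and tray above 0.15 m).
It fails at once if a bystander is disturbed (moved over 30 mm or tipped) (distance of any of rack, bottle, jar from where it was at the start of the episode above 0.03 m or angle between any of rack, bottle, jar's own z axis and vertical above 0.2 rad).
It also fails if it takes over 48 s, if anything falls off the work surface, if the arm or the gripper's body presses on something with over 40 N, if the wrist force passes 120 N, or if a joint passes its speed limit or range.

## Working session

There is one attempt and no reset: what is moved stays moved. The work goes in short steps, Python scripts to look and compute and a tool call to move; the robot and the scene stay as the last step left them, time stands still between calls to the robot, and variables do not carry over. Pictures are saved under pics/ and viewed, at most 10 in all, crops included, and the job is handed in when it is done.

Besides the shell and the picture viewer there is one more tool, called after "Call:" in YAML: its name, and indented under it one key for each argument. jog_arm: Moves the arm, as the interface text tells. Shifts and turns lie within -1 to 1; 1 stands for 0.1 m of shift or 180 degrees of turn. Its arguments: {"type":"object","properties":{"motion":{"type":"array","items":{"type":"array","items":{"type":"array","items":{"type":"number"}}}},"grip_force":{"type":"number"}},"required":["motion"]}

```bash
mkdir -p pics
python3 - <<'E'
from cell import env
import cv2,numpy as np
o=env.get_obs(); print({k:np.round(v,3).tolist() for k,v in o.items()})
for n in("top","side"):
    p,d=env.read_camera(n); cv2.imwrite(f"pics/{n}0.png",p[:,:,::-1]); np.savez(f"{n}0.npz",p=p,d=d)
    print(n,env.camera_info(n))
E
```

```text
{'time_s': 0.0, 'qpos': [65.725, 18.44, -4.016, 83.172, 1.294, 78.54, -3.261], 'joint_velocities': [0.091, 0.005, -0.083, 0.051, -0.041, 0.011, -0.038], 'effort': [0.0, -49.128, -0.404, -31.253, -0.064, 0.044, 0.0], 'tool_pos': [0.275, -0.588, 0.235], 'tool_rot': [-179.892, 0.004, 25.084], 'force': [0.455, -0.703, -0.513], 'wrist_torque': [0.028, -0.014, 0.034], 'grasp_force': 0.0, 'grip_width': 0.087}
top {'camera_matrix': array([[477.17391999,   0.        , 266.81846873],
       [  0.        , 477.17391999, 188.77432247],
       [  0.        ,   0.        ,   1.        ]]), 'origin': array([0.46933902, 0.01007922, 1.50883965]), 'orientation': array([-176.12744795,   -0.51728572,  -91.69081977])}
side {'camera_matrix': array([[382.87843589,   0.        , 263.03105734],
       [  0.        , 382.87843589, 193.541613  ],
       [  0.        ,   0.        ,   1.        ]]), 'origin': array([0.37833389, 0.64697717, 0.79635288]), 'orientation': array([-135.71235053,   -1.18360267, -163.04251258])}
```

View pics/top0.png

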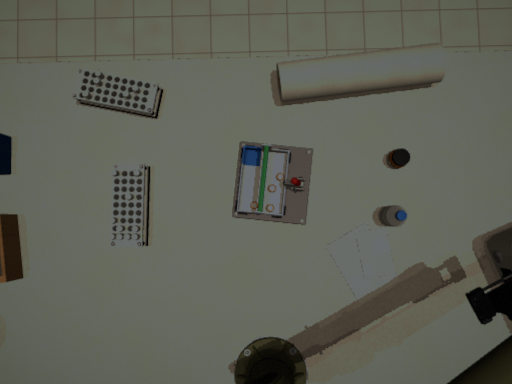

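View pics/side0.png

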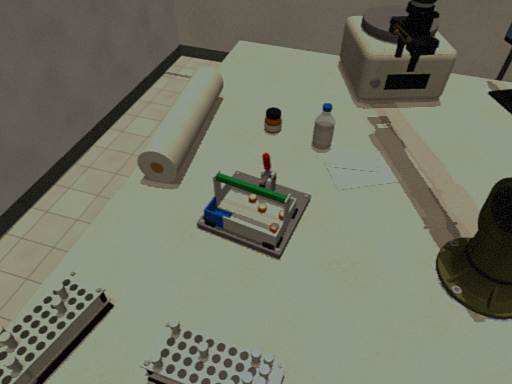

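Top view: the nest is at about (272,182) with the blue corner up-left at (250,156), the green bar along column 264 and the red handle at (296,182). The bottle is at (393,215) and the jar at (399,158). In the side view, the green bar runs (217,177)-(287,199) and the red handle's top is at (266,155).

```bash
cat > h.py <<'E'
from cell import env
import cv2,numpy as np
from scipy.spatial.transform import Rotation as R
def cam(n):
    c=env.camera_info(n); return c["camera_matrix"],np.array(c["origin"]),R.from_euler('xyz',c["orientation"],degrees=True).as_matrix()
def ray(n,uv):
    K,o,M=cam(n); return o,(M@np.linalg.inv(K)@np.array([*uv,1.]))
def plane(n,uv,z):
    o,d=ray(n,uv); return o+d*(z-o[2])/d[2]
def tri(a,b):
    (o1,d1),(o2,d2)=ray("top",a),ray("side",b)
    d1=d1/np.linalg.norm(d1);d2=d2/np.linalg.norm(d2)
    s,t=np.linalg.lstsq(np.c_[d1,-d2],o2-o1,rcond=None)[0]
    p,q=o1+s*d1,o2+t*d2; return (p+q)/2,np.linalg.norm(p-q)
def mask(p,name):
    h,s,v=cv2.split(cv2.cvtColor(p,cv2.COLOR_RGB2HSV))
    big=(s>110)&(v>40)
    m={"green":big&(h>50)&(h<80),"red":(s>150)&(v>50)&((h<6)|(h>174)),"blue":big&(h>100)&(h<125),"orange":big&(h>=7)&(h<22)}[name]
    return m.astype(np.uint8)
def blobs(p,name,win,amin=4):
    x0,y0,x1,y1=win; m=np.zeros(p.shape[:2],np.uint8); m[y0:y1,x0:x1]=mask(p,name)[y0:y1,x0:x1]
    n,l,st,c=cv2.connectedComponentsWithStats(m)
    return [(st[i,4],c[i],np.argwhere(l==i)[:,::-1]) for i in np.argsort(-st[:,4]) if i and st[i,4]>=amin]
def pts(n,uv,d):
    K,o,M=cam(n); z=d[uv[:,1],uv[:,0]]; k=z>0
    return o+((M@np.linalg.inv(K)@np.c_[uv,np.ones(len(uv))].T).T*z[:,None])[k]
E
python3 - <<'E'
from h import *
np.set_printoptions(precision=4,suppress=True)
W={"top":(225,130,325,235),"side":(190,140,320,255)}
e={}
for n in W:
    f=np.load(n+"0.npz")
    for c in("green","red","blue","orange"):
        for a,ce,uv in blobs(f["p"],c,W[n])[:5]:
            P=pts(n,uv,f["d"]); print(n,c,a,ce,"bbox",uv.min(0),uv.max(0),"med",np.median(P,0),"zmax",np.percentile(P[:,2],95))
    a,ce,uv=blobs(f["p"],"green",W[n])[0]
    r=cv2.minAreaRect(uv.astype(np.float32)); b=cv2.boxPoints(r); print(n,"rect",r)
    # ends: midpoints of short sides
    L=[np.linalg.norm(b[i]-b[(i+1)%4]) for i in range(4)]; i=int(np.argmin(L[:2]))
    e[n]=sorted([(b[i]+b[i+1])/2,(b[(i+2)%4]+b[(i+3)%4])/2],key=lambda q:q[1]); print(e[n])
A=tri(e["top"][0],e["side"][0]);B=tri(e["top"][1],e["side"][1])
print("bar ends",A,B,"mid",(A[0]+B[0])/2,np.linalg.norm(A[0]-B[0]))
for q in e["top"]: print("top->z.125",plane("top",q,.135))
for q in e["side"]: print("side->z.125",plane("side",q,.13))
for n,u in(("bottle",(393,215)),("jar",(399,158))): print(n,plane("top",u,.07))
# crop views
a=cv2.imread("pics/top0.png")[130:235,225:325]; b=cv2.imread("pics/side0.png")[140:255,190:320]
a=cv2.resize(a,(400,420),interpolation=2);b=cv2.resize(b,(400,420),interpolation=2)
cv2.imwrite("pics/crop0.png",cv2.convertScaleAbs(np.hstack([a,b]),alpha=1.4))
E
```

```text
top green 259 [262.9382 177.5598] bbox [258 146] [268 210] med [0.5951 0.005  0.1356] zmax 0.14007769371467058
top red 49 [295.0816 180.898 ] bbox [291 178] [300 184] med [ 0.5798 -0.0848  0.1654] zmax 0.17207130797431427
top blue 321 [250.9128 155.6355] bbox [242 145] [260 165] med [0.6737 0.0403 0.0266] zmax 0.0686383861114406
top orange 18 [254.5556 204.8889] bbox [251 201] [257 208] med [0.5175 0.0333 0.0398] zmax 0.04303398058754662
top orange 8 [269.125 188.375] bbox [268 185] [271 191] med [ 0.5691 -0.0129  0.0395] zmax 0.04417556555284028
top orange 8 [277.25 177.25] bbox [276 174] [279 180] med [ 0.6021 -0.0387  0.0401] zmax 0.045630871683590736
top orange 5 [266.6 208. ] bbox [266 206] [267 210] med [ 0.5091 -0.0048  0.0383] zmax 0.04033637609889316
top orange 4 [282.25 178.25] bbox [281 177] [283 179] med [ 0.6002 -0.056   0.03  ] zmax 0.03703076187627115
top rect ((262.99505615234375, 178.04949951171875), (4.378163814544678, 64.57791137695312), 5.710593223571777)
[array([266.2079, 145.9208], dtype=float32), array([259.7822, 210.1782], dtype=float32)]
side green 550 [250.8
[... 675 characters left out ...]
0.8148 215.5185] bbox [279 210] [283 219] med [ 0.5129 -0.0046  0.033 ] zmax 0.0371447960724387
side rect ((250.51483154296875, 187.41134643554688), (73.34981536865234, 8.422521591186523), 18.970407485961914)
[array([215.8319, 175.4891], dtype=float32), array([285.1978, 199.3336], dtype=float32)]
bar ends (array([ 0.6887, -0.0069,  0.126 ]), np.float64(0.0012464991836265628)) (array([0.5004, 0.0169, 0.1233]), np.float64(0.0013792014115394128)) mid [0.5945 0.005  0.1246] 0.1897687268209657
top->z.125 [ 0.6866 -0.007   0.135 ]
top->z.125 [0.5008 0.017  0.135 ]
side->z.125 [ 0.6874 -0.0029  0.13  ]
side->z.125 [0.4985 0.0231 0.13  ]
bottle [ 0.476  -0.3842  0.07  ]
jar [ 0.6485 -0.4107  0.07  ]
```

View pics/crop0.png

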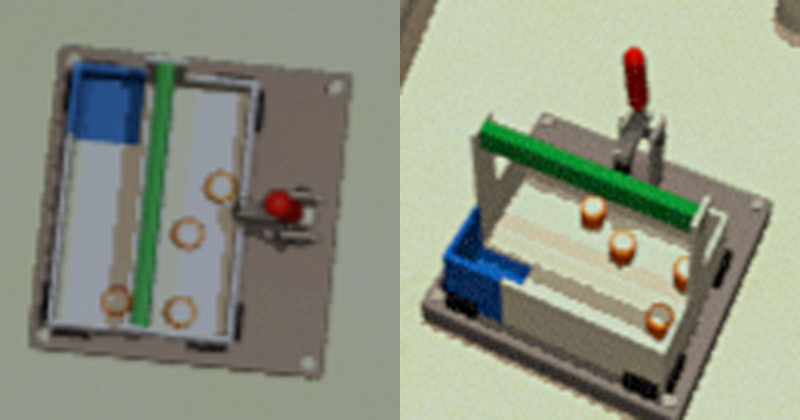

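The bar's middle is at (0.594, 0.005, 0.125), yaw -7.2°, length 0.19, which fits the text. The red tip at about (0.580, -0.085, 0.17) agrees with the nest frame. I'll now move to the tray side of the handle.

Call:
jog_arm:
  motion:
    - [[0.4, -0.28, 0, 0, 0, 0.045, 1], [0.8, -0.56, 0, 0, 0, 0.09, 1], [1, -0.71, 0, 0, 0, 0.135, 1], [1, -0.71, 0, 0, 0, 0.179, 1], [1, -0.71, 0, 0, 0, 0.179, 1]]
  grip_force: 20

```text
time_s: 0.6
tool_pos: [0.3366, -0.481, 0.2364]
tool_rot: [-180.0, 0.0, -7.0]
force: [-0.5, -0.6, 0.8]
grip_width: 0.055
grasp_force: 0.0
```

Call:
jog_arm:
  motion:
    - [[0.2, -0.5, 0, 0, 0, 0, 1], [0.4, -1, 0, 0, 0, 0, 1], [0.4, -1, 0, 0, 0, 0, 1]]

```text
time_s: 0.9
tool_pos: [0.3919, -0.3822, 0.2365]
tool_rot: [-179.8, -0.1, -6.5]
force: [-0.4, 0.9, -0.2]
grip_width: 0.0306
grasp_force: 0.0
```

Call:
jog_arm:
  motion:
    - [[0.2, -0.5, 0, 0, 0, 0, 1], [0.4, -1, 0, 0, 0, 0, 1], [0.4, -1, 0, 0, 0, 0, 1]]

```text
time_s: 1.2
tool_pos: [0.4435, -0.2877, 0.2366]
tool_rot: [-179.8, -0.1, -6.5]
force: [-0.2, 0.0, -0.5]
grip_width: 0.0069
grasp_force: 0.0
```

Call:
jog_arm:
  motion:
    - [[0.2, -0.5, 0, 0, 0, 0, 1], [0.4, -1, 0, 0, 0, 0, 1], [0.4, -1, 0, 0, 0, 0, 1]]

```text
time_s: 1.5
tool_pos: [0.4951, -0.1933, 0.2366]
tool_rot: [-179.8, -0.1, -6.5]
force: [-0.2, 0.0, 0.1]
grip_width: 0.0007
grasp_force: 0.0
```

Call:
jog_arm:
  motion:
    - [[0.2, -0.5, 0, 0, 0, 0, 1], [0.4, -1, 0, 0, 0, 0, 1], [0.4, -1, 0, 0, 0, 0, 1]]

```text
time_s: 1.8
tool_pos: [0.5467, -0.0989, 0.2365]
tool_rot: [-179.8, -0.1, -6.5]
force: [-0.1, 0.7, -0.2]
grip_width: 0.0005
grasp_force: 0.0
```

Call:
jog_arm:
  motion:
    - [[0.17, -0.33, 0, 0, 0, 0.004, 1], [0.34, -0.66, 0, 0, 0, 0.004, 1], [0.34, -0.66, 0.3, 0, 0, 0.004, 1], [0.34, -0.66, 0.6, 0, 0, 0.004, 1], [0.34, -0.66, 0.6, 0, 0, 0.004, 1]]

```text
time_s: 2.3
tool_pos: [0.5833, -0.0455, 0.1718]
tool_rot: [179.9, 0.5, -7.8]
force: [-0.0, 0.2, -0.5]
grip_width: 0.0005
grasp_force: 0.0
```

Run:
```python
from h import *
p,d=env.read_camera("side");q,_=env.read_camera("top")
a=cv2.resize(p[100:255,170:325],(400,400))[:,:,::-1];b=cv2.resize(q[110:240,230:360],(400,400))[:,:,::-1]
cv2.imwrite("pics/c1.png",cv2.convertScaleAbs(np.hstack([a,b]),alpha=1.4)); print(env.get_obs()["tool_pos"],env.get_obs()["tool_rot"])
```

```text
[ 0.58616971 -0.04534791  0.17640901] [ 1.79976216e+02  7.14001855e-02 -7.88963070e+00]
```

View pics/c1.png

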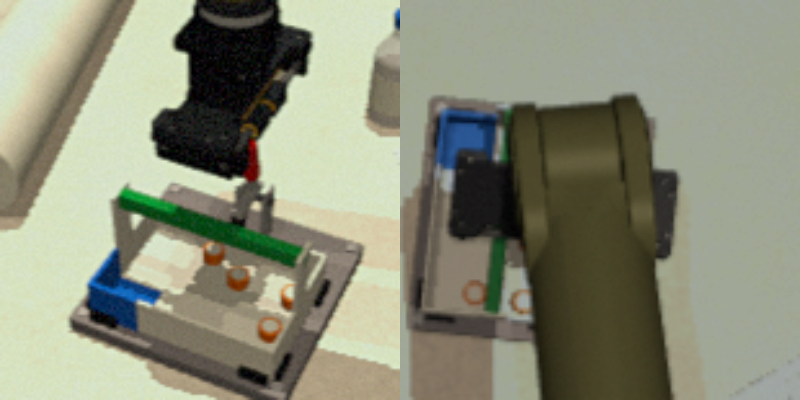

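The closed fingers stand between the bar and the red handle, whose top is at (250,145) in the crop. The body hides the fingertips. Next I lower them, then push outwards.

Call:
jog_arm:
  motion:
    - [[0, -0.04, 0.15, 0, 0, 0, 1], [0, -0.04, 0.3, 0, 0, 0, 1], [0, -0.04, 0.37, 0, 0, 0, 1], [0, -0.04, 0.37, 0, 0, 0, 1]]

```text
time_s: 2.8
tool_pos: [0.5859, -0.0398, 0.138]
tool_rot: [180.0, 0.2, -7.8]
force: [-0.2, 0.5, -0.3]
grip_width: 0.0008
grasp_force: 0.0
```

Call:
jog_arm:
  motion:
    - [[0, 0.1, 0, 0, 0, 0, 1], [0, 0.2, 0, 0, 0, 0, 1], [0, 0.3, 0, 0, 0, 0, 1], [0, 0.4, 0, 0, 0, 0, 1], [0, 0.5, 0, 0, 0, 0, 1]]

```text
time_s: 3.3
tool_pos: [0.5802, -0.0907, 0.1399]
tool_rot: [180.0, -0.0, -7.9]
force: [1.2, 0.6, -0.6]
grip_width: 0.0003
grasp_force: 0.3
```

Call:
jog_arm:
  motion:
    - [[0, 0.1, 0, 0, 0, 0, 1], [0, 0.2, 0, 0, 0, 0, 1], [0, 0.3, 0, 0, 0, 0, 1], [0, 0.4, 0, 0, 0, 0, 1], [0, 0.5, 0, 0, 0, 0, 1]]

```text
time_s: 3.8
tool_pos: [0.573, -0.1399, 0.1394]
tool_rot: [180.0, 0.0, -7.9]
force: [0.5, -0.9, 0.2]
grip_width: 0.0
grasp_force: 0.0
```

Run:
```python
from h import *
p,d=env.read_camera("side");q,_=env.read_camera("top")
a=cv2.resize(p[100:255,170:325],(400,400))[:,:,::-1];b=cv2.resize(q[110:240,230:360],(400,400))[:,:,::-1]
cv2.imwrite("pics/c2.png",cv2.convertScaleAbs(np.hstack([a,b]),alpha=1.4)); o=env.get_obs();print(o["tool_pos"],o["tool_rot"],o["force"])
```

```text
[ 0.57278604 -0.14133866  0.13938   ] [ 1.79930190e+02  1.73393496e-02 -8.02173319e+00] [ 0.83068626  0.52499654 -0.33215476]
```

View pics/c2.png

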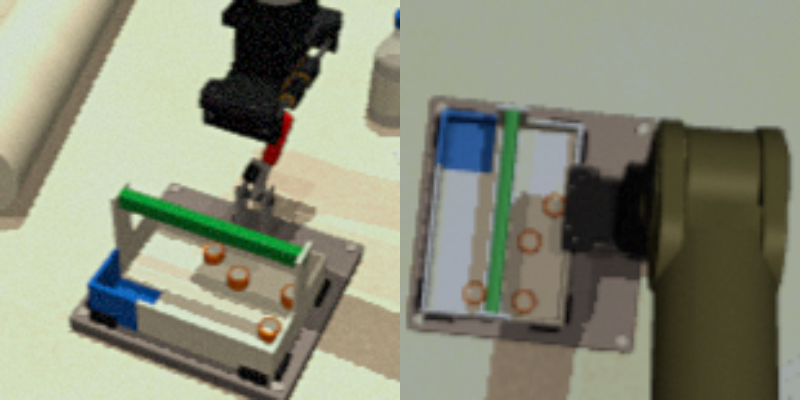

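The clamp arm has lifted and the red handle leans out, with its grip around (280,140) in the crop. The tray is still seated. I'll keep pushing.

Call:
jog_arm:
  motion:
    - [[0, 0.1, 0, 0, 0, 0, 1], [0, 0.2, 0.04, 0, 0, 0, 1], [0, 0.3, 0.08, 0, 0, 0, 1], [0, 0.4, 0.12, 0, 0, 0, 1], [0, 0.5, 0.16, 0, 0, 0, 1]]

```text
time_s: 4.4
tool_pos: [0.5661, -0.1894, 0.1229]
tool_rot: [180.0, 0.0, -7.9]
force: [-0.5, -0.9, 0.5]
grip_width: 0.0006
grasp_force: 0.0
```

Call:
jog_arm:
  motion:
    - [[0, 0, -0.3, 0, 0, 0, 1], [0, 0, -0.6, 0, 0, 0, 0.5], [0, 0, -1, 0, 0, 0, 0], [0, 0, -1, 0, 0, 0, 0]]

```text
time_s: 4.8
tool_pos: [0.5696, -0.1896, 0.2295]
tool_rot: [179.9, -0.6, -7.9]
force: [0.6, -0.6, 0.6]
grip_width: 0.0167
grasp_force: 0.0
```

Run:
```python
from h import *
p,d=env.read_camera("side");q,e=env.read_camera("top")
a=cv2.resize(p[100:255,170:325],(400,400))[:,:,::-1];b=cv2.resize(q[110:240,230:360],(400,400))[:,:,::-1]
cv2.imwrite("pics/c3.png",cv2.convertScaleAbs(np.hstack([a,b]),alpha=1.4)); o=env.get_obs();print(o["tool_pos"],o["tool_rot"],o["force"])
for n,im,dd,w in(("side",p,d,(190,140,320,255)),("top",q,e,(225,130,325,235))):
    for c in("red","green","blue"):
        for A,ce,uv in blobs(im,c,w)[:1]:
            P=pts(n,uv,dd);print(n,c,A,ce,np.median(P,0).round(4),P.min(0).round(3),P.max(0).round(3))
```

```text
[ 0.56689585 -0.18899368  0.22436998] [ 1.79959944e+02 -1.16290111e-01 -7.87663933e+00] [-0.26599722 -0.45867874  0.11759159]
side red 75 [278.57333333 158.76      ] [ 0.5648 -0.1677  0.0855] [ 0.557 -0.196  0.076] [ 0.573 -0.125  0.114]
side green 586 [251.32764505 187.68259386] [0.5866 0.0098 0.1313] [ 0.498 -0.011  0.114] [0.687 0.028 0.137]
side blue 391 [215.30946292 213.20204604] [0.6771 0.0609 0.0445] [0.642 0.007 0.017] [0.704 0.072 0.069]
top green 258 [262.94573643 177.55813953] [0.596  0.005  0.1355] [ 0.501 -0.013  0.042] [0.689 0.022 0.145]
top blue 327 [250.87461774 155.50152905] [0.6741 0.0403 0.0267] [0.644 0.011 0.015] [0.702 0.068 0.073]
```

View pics/c3.png

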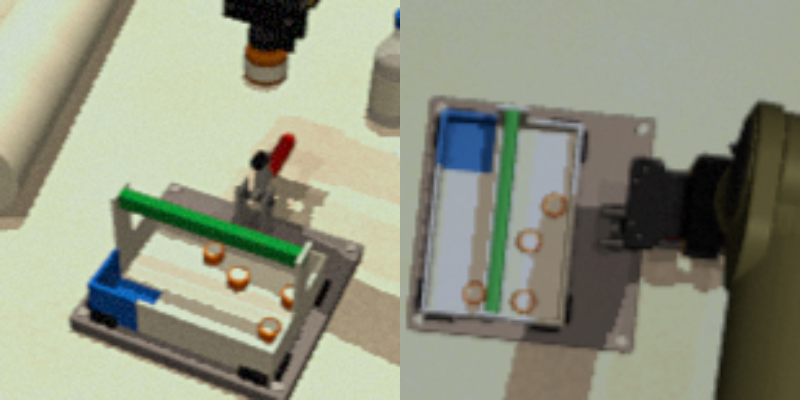

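The clamp is fully open: the red grip, near (285,150), lies almost level at z about 0.086 on its top surface. The tray hasn't moved, and its green bar is clear. Going to the bar.

Call:
jog_arm:
  motion:
    - [[0, -0.4, 0, 0, 0, -0.004, 0], [0, -0.8, 0, 0, 0, -0.004, 0], [0, -1, 0, 0, 0, -0.004, 0]]

```text
time_s: 5.2
tool_pos: [0.5795, -0.0849, 0.2217]
tool_rot: [-179.9, 0.2, -6.9]
force: [0.5, 1.2, -0.3]
grip_width: 0.0488
grasp_force: 0.0
```

Call:
jog_arm:
  motion:
    - [[0, -0.4, 0, 0, 0, 0, 0], [0, -0.8, 0, 0, 0, 0, 0], [0, -0.96, 0, 0, 0, 0, 0], [0, -0.96, 0, 0, 0, 0, 0], [0, -0.96, 0, 0, 0, 0, 0]]

```text
time_s: 5.7
tool_pos: [0.5915, 0.0041, 0.2224]
tool_rot: [179.9, 0.1, -7.2]
force: [0.3, -0.8, 0.0]
grip_width: 0.0839
grasp_force: 0.0
```

Call:
jog_arm:
  motion:
    - [[0.02, 0, 0.3, 0, 0, 0, 0], [0.02, 0, 0.6, 0, 0, 0, 0], [0.02, 0, 0.85, 0, 0, 0, 0], [0.02, 0, 1, 0, 0, 0, 0], [0.02, 0, 1, 0, 0, 0, 0]]
  grip_force: 60

```text
time_s: 6.2
tool_pos: [0.5923, 0.0032, 0.1209]
tool_rot: [179.9, 0.3, -7.3]
force: [-0.4, 0.5, 0.6]
grip_width: 0.0867
grasp_force: 0.0
```

Call:
jog_arm:
  motion:
    - [[0, 0, 0.03, 0, 0, 0, 0.5], [0, 0, 0.03, 0, 0, 0, 0.8], [0, 0, 0.03, 0, 0, 0, 1], [0, 0, 0.03, 0, 0, 0, 1], [0, 0, 0.03, 0, 0, 0, 1]]
  grip_force: 60

```text
time_s: 6.7
tool_pos: [0.5944, 0.0058, 0.1212]
tool_rot: [180.0, -0.1, -7.1]
force: [-0.5, -0.2, 0.2]
grip_width: 0.0548
grasp_force: 0.0
```

Call:
jog_arm:
  motion:
    - [[0, 0, 0, 0, 0, 0, 1], [0, 0, 0, 0, 0, 0, 1], [0, 0, 0, 0, 0, 0, 1], [0, 0, 0, 0, 0, 0, 1], [0, 0, 0, 0, 0, 0, 1]]
  grip_force: 60

```text
time_s: 7.2
tool_pos: [0.594, 0.0057, 0.1205]
tool_rot: [180.0, 0.0, -7.1]
force: [0.3, -0.2, 0.2]
grip_width: 0.0151
grasp_force: 0.0
```

Call:
jog_arm:
  motion:
    - [[0, 0, 0, 0, 0, 0, 1], [0, 0, 0, 0, 0, 0, 1], [0, 0, 0, 0, 0, 0, 1], [0, 0, 0, 0, 0, 0, 1], [0, 0, 0, 0, 0, 0, 1]]
  grip_force: 60

```text
time_s: 7.7
tool_pos: [0.594, 0.0057, 0.1205]
tool_rot: [180.0, 0.0, -7.1]
force: [-1.1, 0.9, -0.5]
grip_width: 0.0129
grasp_force: 60.0
```

Call:
jog_arm:
  motion:
    - [[0, 0, -0.05, 0, 0, 0, 1], [0, 0, -0.1, 0, 0, 0, 1], [0, 0, -0.2, 0, 0, 0, 1], [0, 0, -0.3, 0, 0, 0, 1], [0, 0, -0.4, 0, 0, 0, 1]]

```text
time_s: 8.2
tool_pos: [0.5942, 0.0058, 0.1617]
tool_rot: [-180.0, -0.0, -7.1]
force: [-0.4, 0.8, -3.8]
grip_width: 0.0133
grasp_force: 60.0
```

Call:
jog_arm:
  motion:
    - [[0, 0, -0.15, 0, 0, 0, 1], [0, 0, -0.35, 0, 0, 0, 1], [0, 0, -0.55, 0, 0, 0, 1], [0, 0, -0.75, 0, 0, 0, 1], [0, 0, -0.95, 0, 0, 0, 1]]

```text
time_s: 8.7
tool_pos: [0.594, 0.0058, 0.2576]
tool_rot: [180.0, -0.1, -7.1]
force: [0.5, -2.0, -4.2]
grip_width: 0.0132
grasp_force: 60.0
```

Run:
```python
from h import *
p,d=env.read_camera("side");q,e=env.read_camera("top")
a=cv2.resize(p[60:255,130:325],(400,400))[:,:,::-1];b=cv2.resize(q[110:240,230:360],(400,400))[:,:,::-1]
cv2.imwrite("pics/c4.png",cv2.convertScaleAbs(np.hstack([a,b]),alpha=1.4)); o=env.get_obs();print(o["tool_pos"],o["tool_rot"],o["force"],o["grasp_force"],o["grip_width"],o["qpos"])
# tilt 30deg straight down toward blue corner: tray axes = tool x, -tool y, -tool z
T=R.from_euler('xyz',o["tool_rot"],degrees=True)
for c in (np.array([96,66]),np.array([1,1])):
  u=c/np.linalg.norm(c); tray=np.array([-u[1],u[0],0])  # tray-frame axis z x u
  rv=np.array([tray[0],-tray[1],0]); 
  for deg in(30,):
    N=T*R.from_rotvec(np.radians(deg)*rv); M=N.as_matrix(); print("rv units",rv*deg/180,"trayx z",M[2,0],"trayy z",-M[2,1],"tilt",np.degrees(np.arccos(-M[2,2])))
```

```text
[0.59596932 0.00605729 0.25990282] [-179.96813918   -0.41145009   -7.13202622] [ 0.2963705  -0.44803583 -3.70116278] 59.98798917979002 0.013418980819414597 [  21.60841942   12.96095912  -29.09555255   88.75185269    6.43733278
   79.53268719 -105.12445152]
rv units [-0.09442147 -0.13734032  0.        ] trayx z -0.4055172554903861 trayy z -0.28317405546196384 tilt 29.643552629443768
rv units [-0.11785113 -0.11785113  0.        ] trayx z -0.3468814141526536 trayy z -0.35350644927104363 tilt 29.68763273794159
```

View pics/c4.png

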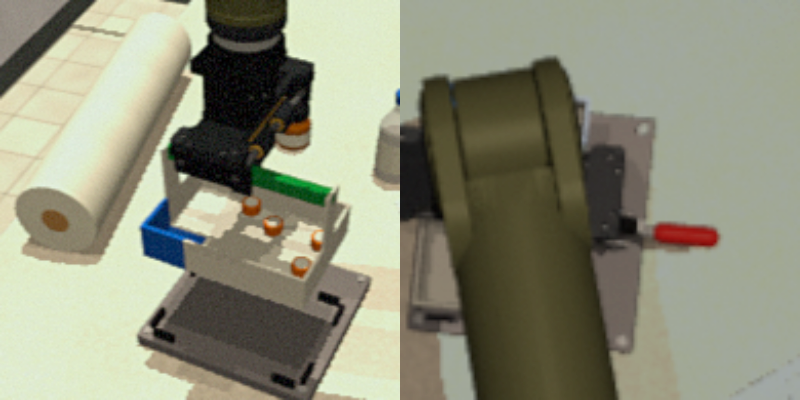

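The tray hangs level, clear of the nest. All four caps are inside it around (250-320, 205-265), and the clamp is still open. Tilting slowly.

Call:
jog_arm:
  motion:
    - [[0, 0, -0.1, -0.011, -0.0125, 0, 1], [0, 0, -0.2, -0.022, -0.025, 0, 1], [0, 0, -0.3, -0.033, -0.0375, 0, 1], [0, 0, -0.3, -0.044, -0.05, 0, 1], [0, 0, -0.3, -0.055, -0.0625, 0, 1]]

```text
time_s: 9.3
tool_pos: [0.5943, 0.0059, 0.2854]
tool_rot: [169.9, 11.2, -8.1]
force: [0.5, 0.5, -3.8]
grip_width: 0.0135
grasp_force: 60.0
```

Call:
jog_arm:
  motion:
    - [[0, 0, 0, -0.008, -0.009, 0, 1], [0, 0, 0, -0.016, -0.018, 0, 1], [0, 0, 0, -0.024, -0.027, 0, 1], [0, 0, 0, -0.032, -0.036, 0, 1], [0, 0, 0, -0.04, -0.045, 0, 1]]

```text
time_s: 9.8
tool_pos: [0.5943, 0.006, 0.2847]
tool_rot: [162.2, 19.1, -10.1]
force: [0.1, 0.2, -3.7]
grip_width: 0.0134
grasp_force: 60.0
```

Call:
jog_arm:
  motion:
    - [[0, 0, 0, -0.005, -0.006, 0, 1], [0, 0, 0, -0.01, -0.012, 0, 1], [0, 0, 0, -0.015, -0.018, 0, 1], [0, 0, 0, -0.015, -0.018, 0, 1], [0, 0, 0, -0.015, -0.018, 0, 1]]

```text
time_s: 10.3
tool_pos: [0.5941, 0.0058, 0.2854]
tool_rot: [159.1, 22.1, -11.3]
force: [0.3, 0.4, -3.9]
grip_width: 0.0132
grasp_force: 60.0
```

Call:
jog_arm:
  motion:
    - [[0, 0, 0, 0, 0, 0, 1], [0, 0, 0, 0, 0, 0, 1], [0, 0, 0, 0, 0, 0, 1], [0, 0, 0, 0, 0, 0, 1], [0, 0, 0, 0, 0, 0, 1]]

```text
time_s: 10.8
tool_pos: [0.594, 0.0057, 0.2856]
tool_rot: [159.1, 22.1, -11.3]
force: [0.8, 0.3, -3.1]
grip_width: 0.0134
grasp_force: 60.0
```

Run:
```python
from h import *
p,d=env.read_camera("side");q,e=env.read_camera("top")
a=cv2.resize(p[60:255,130:325],(400,400))[:,:,::-1];b=cv2.resize(q[110:240,230:360],(400,400))[:,:,::-1]
cv2.imwrite("pics/c5.png",cv2.convertScaleAbs(np.hstack([a,b]),alpha=1.4)); o=env.get_obs();print(o["tool_pos"],o["tool_rot"],o["force"],o["grasp_force"],o["grip_width"])
M=R.from_euler('xyz',o["tool_rot"],degrees=True).as_matrix(); print("tray x,y z-comp",M[2,0],-M[2,1],"tilt",np.degrees(np.arccos(-M[2,2])))
g=np.array(o["tool_pos"])-M@[0,0,.005]; TM=M@np.diag([1,-1,-1]); org=g-TM@[0,0,.105]; bc=org+TM@[.096,.066,.004]; print("blue corner",bc)
for n,im,dd in(("side",p,d),("top",q,e)):
    for A,ce,uv in blobs(im,"orange",(130,60,325,255),6): 
        P=np.median(pts(n,uv,dd),0); print(n,A,ce,P,"tray frame",(TM.T@(P-org)).round(3),"d",np.linalg.norm(P-bc).round(3))
gr=blobs(p,"green",(130,60,325,255))[0][2]; P=pts("side",gr,d)@TM-org@TM; print("green in tray",np.median(P,0),np.ptp(P,0),np.polyfit(P[:,0],P[:,2],1))
```

```text
[0.59400859 0.00568205 0.28556645] [159.1256273   22.1043042  -11.28104475] [-0.41053837 -0.61287832 -3.16671855] 59.99684343114495 0.013203171757630203
tray x,y z-comp -0.3762938652653033 -0.330130713946519 tilt 30.03857988821471
blue corner [0.64482679 0.02354736 0.14454752]
side 102 [272.55882353 121.57843137] [ 0.64567647 -0.39478404  0.04249413] tray frame [ 0.211 -0.295 -0.201] d 0.431
side 101 [156.42574257 167.18811881] [ 0.89444375 -0.05058381  0.05988099] tray frame [0.368 0.037 0.013] d 0.274
side 100 [238.2  111.16] [0.60577187 0.0423585  0.36517257] tray frame [-0.026  0.009  0.184] d 0.225
side 59 [236.6779661  169.59322034] [0.62760555 0.00231924 0.17091783] tray frame [0.074 0.036 0.014] d 0.038
side 18 [247.27777778 108.83333333] [0.59126678 0.02093207 0.36266239] tray frame [-0.034 -0.011  0.17 ] d 0.225
side 16 [237.625 128.75 ] [0.59629101 0.06899968 0.345709  ] tray frame [-0.032  0.04   0.171] d 0.212
side 7 [248.71428571 173.28571429] [0.59150691 0.01974435 0.18566677] tray frame [0.033 0.046 0.016] d 0.067
top 13 [266.23076923 148.46153846] [ 0.64451418 -0.00352873  0.36141273] tray frame [ 0.019 -0.031  0.184] d 0.219
top 12 [267.66666667 168.08333333] [ 0.59550194 -0.00657695  0.37547368] tray frame [-0.03  -0.041  0.175] d 0.238
top 8 [257.5 151.5] [0.63778468 0.01645999 0.36327688] tray frame [ 0.009 -0.013  0.188] d 0.219
green in tray [-0.05247711  0.00529009  0.11139386] [0.09686611 0.020939   0.02579787] [0.00689981 0.10885087]
```

View pics/c5.png

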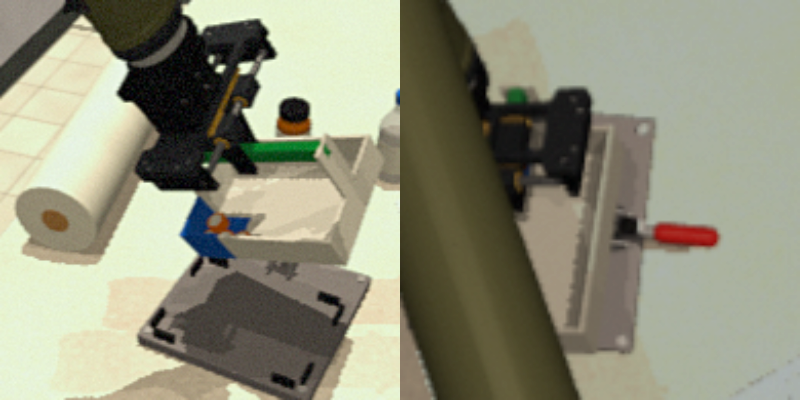

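One cap is plainly in the blue corner (217,222), with another just behind it over the wall. The visible floor is otherwise empty, and the other two would be hidden by the gripper. I'll turn the tray a little about the vertical to check.

Call:
jog_arm:
  motion:
    - [[0, 0, 0, 0.01, -0.009, 0.024, 1], [0, 0, 0, 0.021, -0.018, 0.048, 1], [0, 0, 0, 0.031, -0.027, 0.072, 1], [0, 0, 0, 0.042, -0.037, 0.096, 1], [0, 0, 0, 0.052, -0.046, 0.12, 1]]

```text
time_s: 11.4
tool_pos: [0.5942, 0.0055, 0.2854]
tool_rot: [159.0, 22.1, -36.5]
force: [-0.2, -0.3, -2.8]
grip_width: 0.0136
grasp_force: 60.0
```

Call:
jog_arm:
  motion:
    - [[0, 0, 0, 0.01, -0.009, 0.024, 1], [0, 0, 0, 0.021, -0.018, 0.048, 1], [0, 0, 0, 0.031, -0.027, 0.072, 1], [0, 0, 0, 0.042, -0.037, 0.096, 1], [0, 0, 0, 0.042, -0.037, 0.096, 1]]

```text
time_s: 11.9
tool_pos: [0.5941, 0.0032, 0.2854]
tool_rot: [159.0, 22.1, -56.5]
force: [0.1, -0.4, -3.5]
grip_width: 0.0133
grasp_force: 60.0
```

Run:
```python
from h import *
p,d=env.read_camera("side");q,e=env.read_camera("top")
a=cv2.resize(p[90:215,160:300],(448,400),interpolation=2)[:,:,::-1];b=cv2.resize(q[110:240,230:340],(340,400))[:,:,::-1]
cv2.imwrite("pics/c6.png",cv2.convertScaleAbs(np.hstack([a,b]),alpha=1.5)); o=env.get_obs();print(o["tool_pos"],o["tool_rot"],o["force"],o["grasp_force"],o["grip_width"],o["qpos"])
M=R.from_euler('xyz',o["tool_rot"],degrees=True).as_matrix(); print("tray x,y z-comp",M[2,0],-M[2,1],"tilt",np.degrees(np.arccos(-M[2,2])))
g=np.array(o["tool_pos"])-M@[0,0,.005]; TM=M@np.diag([1,-1,-1]); org=g-TM@[0,0,.105]; bc=org+TM@[.096,.066,.004]; print("blue corner",bc)
for n,im,dd in(("side",p,d),("top",q,e)):
    for A,ce,uv in blobs(im,"orange",(130,60,325,255),4): 
        P=np.median(pts(n,uv,dd),0); L=TM.T@(P-org)
        if abs(L[2])<.06 and abs(L[0])<.12: print(n,A,ce,"tray frame",L.round(3),"d",np.linalg.norm(P-bc).round(3))
```

```text
[0.59399586 0.00531654 0.28550657] [159.08710162  22.17088427 -56.15766488] [ 0.44513305  1.27931712 -3.59477114] 59.99718697741628 0.01335534941627282 [  10.37461662   34.6053513   -17.71732146   61.26064901    1.27775451
  114.38644252 -148.72115667]
tray x,y z-comp -0.37737024263374974 -0.3305564225006523 tilt 30.110749923336037
blue corner [ 0.64245411 -0.01778053  0.1444168 ]
side 145 [243.92413793 169.62068966] tray frame [0.051 0.044 0.012] d 0.05
top 9 [254.88888889 170.44444444] tray frame [0.029 0.057 0.019] d 0.069
```

View pics/c6.png

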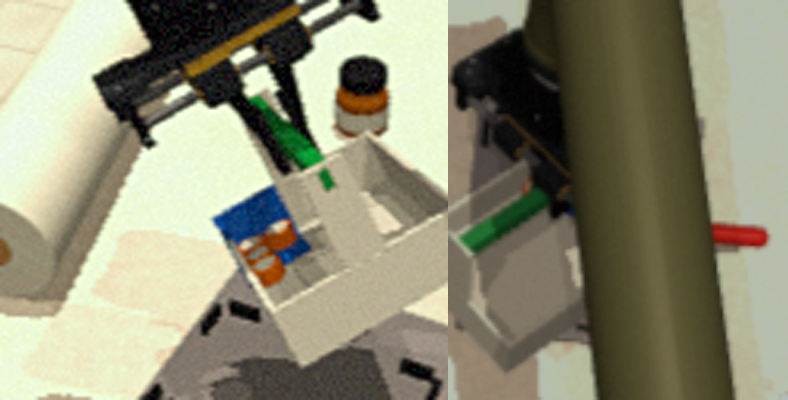

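The caps are bunched in the blue corner around (240-300, 225-280). I'll count them from the depth points before handing in.

Run:
```python
from h import *
o=env.get_obs(); M=R.from_euler('xyz',o["tool_rot"],degrees=True).as_matrix()
g=np.array(o["tool_pos"])-M@[0,0,.005]; TM=M@np.diag([1,-1,-1]); org=g-TM@[0,0,.105]
H=np.zeros((17,25),int);F=H.copy()
for k in range(6):
    p,d=env.read_camera("side"); uv=np.argwhere(d[90:215,160:300]>0)[:,::-1]+[160,90]
    L=(pts("side",uv,d)-org)@TM
    for lo,hi,G in((.012,.025,H),(-.004,.009,F)):
        s=L[(L[:,2]>lo)&(L[:,2]<hi)&(abs(L[:,0])<.098)&(abs(L[:,1])<.066)]
        np.add.at(G,(((s[:,1]+.068)/.008).astype(int),((s[:,0]+.1)/.008).astype(int)),1)
print("rows y+ first, cols x- to x+ ; # cap height, . floor seen")
for a,b in zip(H[::-1],F[::-1]): print("".join("#" if h>4 and h>f else "." if f>3 else " " for h,f in zip(a,b)))
```

```text
rows y+ first, cols x- to x+ ; # cap height, . floor seen
          ......#########
           .....#########
           .....#########
           ...........###
          ............###
           ...........###
           .............#
           .............#
               .........#
                        .
                         
                         
           ......        
           ............. 
           .............#
          ..............#
           .............#
```

The map shows three caps in a row along the +y wall and one below them on the +x wall. All four are in the corner, the farthest about 60 mm away.

```bash
python3 -c "
from cell import env
print(env.sign_off())"
```

```text
the job is handed in; nothing more can be done
None
```

I handed the job in at about 12 s of the 48 s allowed: the clamp is fully open, and the tray is held in the air by its bridge handle, tilted 30° with all four caps in the blue corner. No verdict came back; the bottle, jar and rack were never approached, but I did not re-measure their positions.

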